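# Stand the jar stoppers up on their wide ends

### The job

The two cork jar stoppers on the wire drying rack have been rinsed and lie on their sides. One end of each, the end that goes into the jar, is turned down a little narrower; you can hardly see it but you can feel it, and it may be either end. Tip both stoppers up so that each stands on the rack on its wide end, with the narrow end upward to dry clean; never set one down on its narrow end, and leave the other things on the table where they are.

Things in the scene. Friction and masses are not known exactly. Their poses are not given: they have to be found in the camera images.
- rack: White drying rack of plastic-coated wire, 328 mm (its x) by 252 mm (its y), fixed. Eight bars 6 mm thick run along its x every 32 mm (y = -112 to 112 mm), tops 20 mm above the table; the coating grips the cork. One stopper lies in the groove at y = 64 mm, one in that at -64 mm, in either order, axis along the bars; they do not roll. Origin: its centre, on the table top; z up.
- stopper_1: Cork stopper, a drum 44 mm long, 62 mm diameter, 30 to 60 g; one end is turned down to 56 mm over its last 14 mm, behind a 3 mm taper. Lies on its side, axis 47 mm above the table. Origin: on its axis, 20 mm from the wide end, 24 mm from the narrow end; x lies along the axis, but whether it points to the narrow or the wide end is not told: feel for it.
- stopper_2: The other stopper, same sizes and origin; again it is not told which end x points to. Feel: close the fingers across the last 7 to 11 mm of an end (62 or 56 mm), or touch the tops of both ends. Pushed level along its axis near the top of one end (about 46 mm above the bars) for 45 mm, it tips onto its other end; past about 35 degrees it goes by itself. Standing, its top is 64 mm up.
- jar: Bystander: clear glass jar with a narrower neck, 92 mm diameter, 140 mm tall, standing. Origin: centre of its underside.
- screw_lid: Bystander: black plastic screw lid, 108 mm diameter, 18 mm tall, lying open side up. Origin: centre of its underside.
- pine_cone: Bystander: brown pine cone, about 60 mm wide and 65 mm tall, standing. Origin: centre of its underside.
- scoop: Bystander: spoon with a wooden handle, 190 mm long, lying flat. Origin: under its middle.
Not all that is in view belongs to the job. Leave any green look-alike of the stopper_2 alone. Leave any green look-alike of the stopper_1 alone.

How it is judged:
At the end, for the whole second after the job is handed in: Both stoppers stand flat and upright (within 3 degrees) on the rack's bars on their wide ends, narrow ends up (the origin, nearer the wide end, then lies 40 mm above the table; on the narrow end it would lie at 44 mm), released and at rest (angle between the x axis of each of stopper_1, stopper_2 and the z axis of rack, either way round below 0.06 rad and z of stopper_1 in the frame of rack between 0.036 and 0.042 m and linear speed of each of stopper_1, stopper_2 below 0.02 m/s and z of stopper_2 in the frame of rack between 0.036 and 0.042 m); the robot touches nothing.
It fails at once if a stopper is left standing on its narrow end on the rack, even briefly ((angle between the x axis of stopper_1 and the z axis of rack, either way round below 0.04 rad and z of stopper_1 in the frame of rack between 0.0425 and 0.048 m and linear speed of stopper_1 below 0.05 m/s and contact force between stopper_1 and rack above 0.05 N) or (angle between the x axis of stopper_2 and the z axis of rack, either way round below 0.04 rad and z of stopper_2 in the frame of rack between 0.0425 and 0.048 m and linear speed of stopper_2 below 0.05 m/s and contact force between stopper_2 and rack above 0.05 N)).
It fails at once if the jar, the screw lid, the pine cone or the spoon is moved more than 25 mm (distance of any of jar, screw_lid, pine_cone, scoop from where it was at the start of the episode above 0.025 m).
It also fails if it takes over 50 s, if anything falls off the work surface, if the arm or the gripper's body presses on something with over 40 N, if the wrist force passes 120 N, or if a joint passes its speed limit or range.

### The arm

A 6-joint arm with a two-finger parallel gripper is mounted at the origin on the work surface. World frame = base frame: x ahead of the robot, y to its left, z up, the work surface at z = 0. Lengths are in m, angles in rad, forces in N, time in s.
With the tool pointing down it reaches from about 0.425 to 0.95 m from the base axis. Payload 3.5 kg.
Tool frame: the origin (TCP) lies between the finger pads; the fingertips stand 25 mm ahead of it and the grasp point (between the pads) lies 6 mm ahead of it (ctrl.finger_overhang is the distance from the TCP to the fingertips, in m); x points along the fingers, y is the direction in which the jaws open and shut, and the axes are right-handed (so a half turn about x gives the same grasp; the last joint's range is limited). The gripper opens to 85 mm and grips with 20 to 120 N. Pads are 22 mm wide; open, the fingers measure 114 mm over their backs; the gripper's body (76 mm by 85 mm) begins 54 mm behind the grasp point. The pads swing forward as they close: fully open they stand 13 mm farther back than shut.
Start: joints at [1.149, 0.286, 1.577, -0, 1.279, -0.15], TCP at [0.181, 0.65, 0.256] pointing down, gripper open.
Joint ranges: [-2.77, 2.77], [-0.9, 2.22], [0.21, 2.48], [-1.53, 4.67], [0.24, 2.81], [-2.84, 2.84]. Speed limits (rad/s): [2.79, 2.79, 3.14, 3.14, 3.14, 3.14].

### API

Orientations are given as a unit quaternion [x, y, z, w].
In Python, from plant import ctrl gives the robot as it stands.
- The arm moves only by the tool play_rows, never from a script. Its argument "targets" is a list of rows, each an object with "delta_pos": the shift along the world's x, y, z normalised to -1 to 1, where 1 is 1000 mm, a list of three; "delta_rot": the turn, a rotation vector about the world's x, y, z normalised to -1 to 1, where 1 is pi rad, a list of three; "claw": the finger opening in mm, from 0 to 85.4. In form: [{"delta_pos": [tx, ty, tz], "delta_rot": [wx, wy, wz], "claw": claw}, ...]. A call has 1 to 20 rows; each row is the pose to reach, as a shift and turn from the pose measured when the call began, turning the shorter way round; what a row does not reach only later rows make up. A row lasts 1/12 s, in which the tool goes at most 41.7 mm and 7.16 degrees, less where a joint would pass 70% of its speed; a pose out of reach is approached as far as the arm can. A call with a number of a shift or a turn outside -1 to 1 is refused whole. A call with a gripper value outside its range is refused whole. The fingers move at their own pace and stop on an object; "newtons" is the grip in N (left out, the last holds). Time passes only in rows, so rows that repeat a pose let the fingers close. It gives the time, the measured TCP pose, the force and the opening at its end, in the units of the state.
- ctrl.get_state(): the state, without advancing time (a new reading comes with each control period).
- ctrl.read_camera(name): name is "side" or "top"; returns the picture (400x640x3 uint8, blue, green, red); there is no depth.
- ctrl.calibration(name): a dict with "fx", "fy", "cx", "cy" (pixels), "camera_from_world" (4x4, takes a point from world to camera coordinates). Camera axes: x right, y down, z forward; pixel columns grow to the right and rows downward; lengths in m; the calibration is good to about 2 mm. A picture is of the moment at which its call begins. calibration takes no time and is no camera call.
- ctrl.sign_off(): hands the job in, once; it reports no verdict.
The state is a dict: "time": time; "qpos": joint angles; "dq": joint speeds; "joint_efforts": joint torques, N m; "eef_pos": TCP position; "tcp_rot": TCP orientation; "contact_force": force on the tool from outside, world axes, zero at the start; "wrist_torque": the same for the moment, N m; "opening": opening from 0.0 (shut) to 1.0 (fully open).
Only numpy, scipy, OpenCV 4.12 (cv2) and the standard library are available. Lean on these libraries where they do the work, as an engineer would, in place of code of your own. Each camera call takes 0.05 s, during which the arm holds its last target. There are 200 camera calls.

## Working session

There is one attempt and no reset: what is moved stays moved. The work goes in short steps, Python scripts to look and compute and a tool call to move; the robot and the scene stay as the last step left them, time stands still between calls to the robot, and variables do not carry over. Pictures are saved under pics/ and viewed, about 8 in all and at most 12, crops included, and the job is handed in when it is done.

Besides the shell and the picture viewer there is one more tool, called after "Emit:" as name(argument=value, ...) on one line, values as JSON. play_rows: Moves the arm, as the interface text tells. Its arguments: {"type":"object","properties":{"targets":{"type":"array"},"newtons":{"type":"number"}},"required":["targets"]}

```bash
mkdir -p pics; python3 - <<'E'
from plant import ctrl
import cv2,numpy as np
s=ctrl.get_state();print(s)
for n in("top","side"):
    cv2.imwrite(f"pics/{n}0.png",ctrl.read_camera(n));c=ctrl.calibration(n);print(n,c)
E
```

```text
{'time': 0.0, 'qpos': array([ 1.14897427e+00,  2.87166664e-01,  1.57818275e+00,  2.68516966e-05,
        1.27861885e+00, -1.50022551e-01]), 'dq': array([-0.00021258,  0.00018935,  0.00044673, -0.00127711, -0.0021397 ,
       -0.00097545]), 'joint_efforts': array([ 1.98763279e-03, -4.05980122e+01, -2.92624694e+01,  1.04796317e-05,
        5.71738303e-03, -5.75396584e-07]), 'eef_pos': array([0.18094433, 0.64966799, 0.25494334]), 'tcp_rot': array([ 0.09499953,  0.70083188, -0.09660601,  0.70034066]), 'contact_force': array([0.49375219, 0.15669077, 0.59576105]), 'wrist_torque': array([ 0.02040989, -0.02611372,  0.01943197]), 'opening': 0.998296893033734}
top {'fx': 394.06589217824967, 'fy': 394.06589217824967, 'cx': 319.3730818881528, 'cy': 202.86128641856902, 'camera_from_world': array([[ 0.00731654, -0.99990002, -0.01210008,  0.00545526],
       [-0.98180521, -0.00488698, -0.18982792,  0.60842801],
       [ 0.18974981,  0.01326881, -0.98174281,  0.95347076],
       [ 0.        ,  0.        ,  0.        ,  1.        ]])}
side {'fx': 479.1668539051096, 'fy': 479.1668539051096, 'cx': 309.2999553157019, 'cy': 197.81299536481083, 'camera_from_world': array([[ 9.99656249e-01, -2.62105770e-02, -6.24563664e-04,
        -6.03728307e-01],
       [-2.10058048e-02, -7.86439563e-01, -6.17309946e-01,
         4.24669576e-02],
       [ 1.56888683e-02,  6.17110864e-01, -7.86719798e-01,
         1.54087119e+00],
       [ 0.00000000e+00,  0.00000000e+00,  0.00000000e+00,
         1.00000000e+00]])}
```

View pics/top0.png

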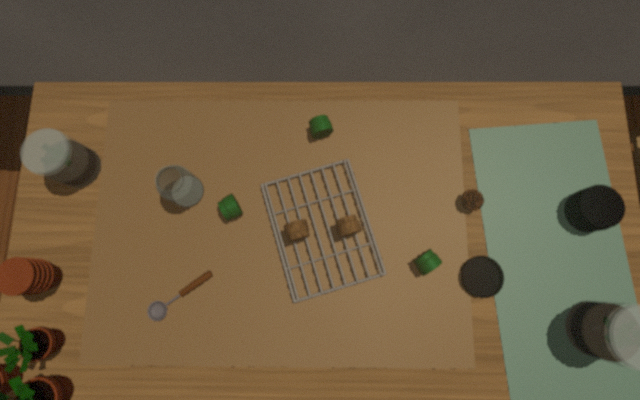

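View pics/side0.png

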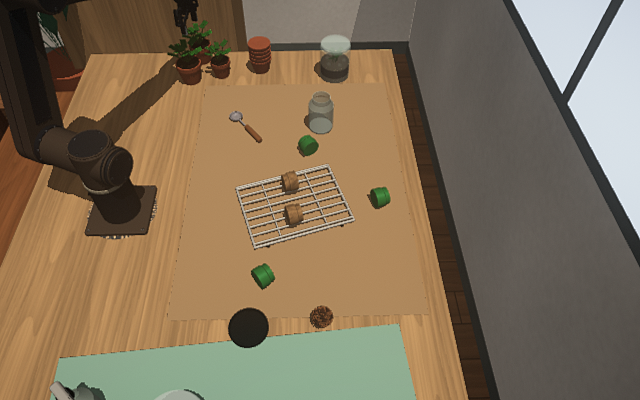

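Top picture: the brown corks are at about (297,230) and (349,226), and the rack corners at about (262,185), (347,163), (383,273) and (295,299). The green drums are look-alikes. Next, an enlarged crop.

```bash
python3 - <<'E'
import cv2
a=cv2.imread("pics/top0.png")[155:305,255:390]; 
b=cv2.imread("pics/side0.png")[160:235,230:360]
def f(i,k): return cv2.convertScaleAbs(cv2.resize(i,None,fx=k,fy=k,interpolation=cv2.INTER_CUBIC),alpha=1.5)
cv2.imwrite("pics/c1.png",f(a,4)); cv2.imwrite("pics/c2.png",f(b,6))
E
```

```text
(no output)
```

View pics/c1.png

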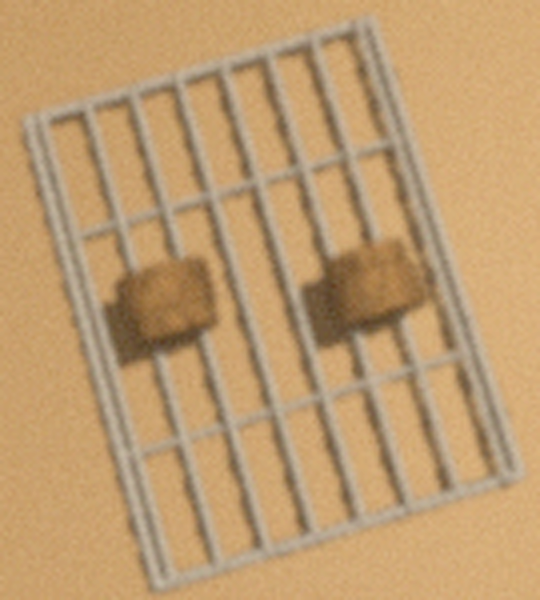

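View pics/c2.png

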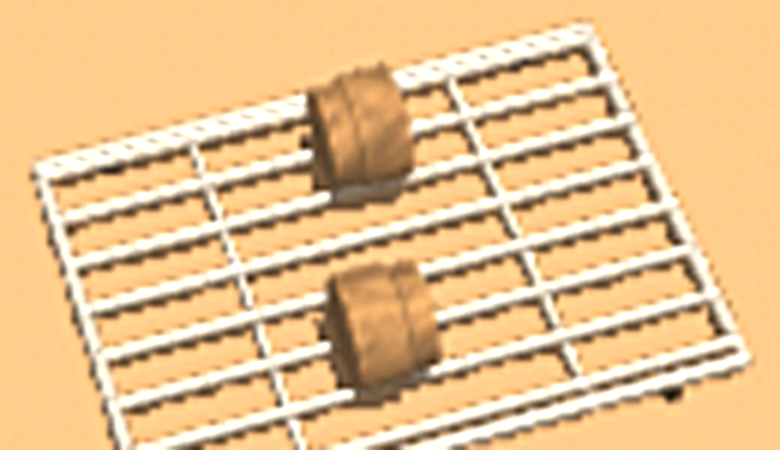

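```bash
cat > h.py <<'E'
from plant import ctrl
import numpy as np
def ray(n,uv,z):
    c=ctrl.calibration(n);T=c["camera_from_world"];R,t=T[:3,:3],T[:3,3]
    d=R.T@np.array([(uv[0]-c["cx"])/c["fx"],(uv[1]-c["cy"])/c["fy"],1]);o=-R.T@t
    return o+d*(z-o[2])/d[2]
def proj(n,p):
    c=ctrl.calibration(n);T=c["camera_from_world"];q=T[:3,:3]@p+T[:3,3]
    return np.array([c["fx"]*q[0]/q[2]+c["cx"],c["fy"]*q[1]/q[2]+c["cy"]])
E
python3 - <<'E'
from h import *
t=lambda u,v:(u/4+255,v/4+155)
s=lambda u,v:(u/6+230,v/6+160)
C=[ray("top",t(*p),.017) for p in [(25,117),(372,18),(522,478),(158,588)]]
for c in C:print(c.round(4))
print("centre",np.mean(C,0).round(4))
for i in range(4):
    d=C[i]-C[i-1];print(np.linalg.norm(d).round(4),np.degrees(np.arctan2(d[1],d[0])).round(1))
for p in [(167,300),(378,284)]:print("stop top",ray("top",t(*p),.05).round(4))
for p in [(362,132),(385,325)]:print("stop side",ray("side",s(*p),.047).round(4))
for p in [(593,28),(745,358),(40,168)]:print("rack side",ray("side",s(*p),.017).round(4))
E
```

```text
[0.6668 0.1673 0.017 ]
[ 0.7373 -0.0675  0.017 ]
[ 0.4291 -0.1621  0.017 ]
[0.3584 0.0714 0.017 ]
centre [0.5479 0.0023 0.017 ]
0.3231 17.3
0.2452 -73.3
0.3224 -162.9
0.244 106.9
stop top [0.539  0.0666 0.05  ]
stop top [ 0.5501 -0.0682  0.05  ]
stop side [0.5442 0.0678 0.047 ]
stop side [ 0.5558 -0.0617  0.047 ]
rack side [0.6752 0.167  0.017 ]
rack side [ 0.7426 -0.0661  0.017 ]
rack side [0.3666 0.0719 0.017 ]
```

```bash
python3 - <<'E'
from h import *
from scipy.spatial.transform import Rotation as R
s=ctrl.get_state();m=R.from_quat(s["tcp_rot"]).as_matrix();print(m.round(3));print("yaw of y",np.degrees(np.arctan2(m[1,1],m[0,1])))
print(ctrl.finger_overhang)
u=np.array([np.cos(np.radians(17.1)),np.sin(np.radians(17.1)),0])
for c in [(.5415,.067,.047),(.553,-.065,.047)]:
    c=np.array(c)
    for k in(-.022,.022):
        for dz in(0.031,):
            p=c+k*u+[0,0,dz];print(k,p.round(4),"topcrop",((proj("top",p)-[255,155])*4).round(),"sidecrop",((proj("side",p)-[230,160])*6).round())
E
```

```text
[[-0.001  0.268  0.963]
 [-0.002  0.963 -0.268]
 [-1.    -0.002 -0.   ]]
yaw of y 74.42651029387935
0.025
-0.022 [0.5205 0.0605 0.078 ] topcrop [173. 324.] sidecrop [315. 106.]
0.022 [0.5625 0.0735 0.078 ] topcrop [154. 257.] sidecrop [395.  86.]
-0.022 [ 0.532  -0.0715  0.078 ] topcrop [386. 307.] sidecrop [336. 305.]
0.022 [ 0.574  -0.0585  0.078 ] topcrop [365. 240.] sidecrop [420. 283.]
```

Emit:
play_rows(targets=[{"delta_pos": [0.337,-0.59,-0.02],"delta_rot": [0,0,0.1815],"claw": 85},{"delta_pos": [0.337,-0.59,-0.02],"delta_rot": [0,0,0.1815],"claw": 85},{"delta_pos": [0.337,-0.59,-0.02],"delta_rot": [0,0,0.1815],"claw": 85},{"delta_pos": [0.337,-0.59,-0.02],"delta_rot": [0,0,0.1815],"claw": 85},{"delta_pos": [0.337,-0.59,-0.02],"delta_rot": [0,0,0.1815],"claw": 85},{"delta_pos": [0.337,-0.59,-0.02],"delta_rot": [0,0,0.1815],"claw": 85},{"delta_pos": [0.337,-0.59,-0.02],"delta_rot": [0,0,0.1815],"claw": 85},{"delta_pos": [0.337,-0.59,-0.02],"delta_rot": [0,0,0.1815],"claw": 85},{"delta_pos": [0.337,-0.59,-0.02],"delta_rot": [0,0,0.1815],"claw": 85},{"delta_pos": [0.337,-0.59,-0.02],"delta_rot": [0,0,0.1815],"claw": 85},{"delta_pos": [0.337,-0.59,-0.02],"delta_rot": [0,0,0.1815],"claw": 85},{"delta_pos": [0.337,-0.59,-0.02],"delta_rot": [0,0,0.1815],"claw": 85},{"delta_pos": [0.337,-0.59,-0.02],"delta_rot": [0,0,0.1815],"claw": 85},{"delta_pos": [0.337,-0.59,-0.02],"delta_rot": [0,0,0.1815],"claw": 85},{"delta_pos": [0.337,-0.59,-0.02],"delta_rot": [0,0,0.1815],"claw": 85},{"delta_pos": [0.337,-0.59,-0.02],"delta_rot": [0,0,0.1815],"claw": 85},{"delta_pos": [0.337,-0.59,-0.02],"delta_rot": [0,0,0.1815],"claw": 85},{"delta_pos": [0.337,-0.59,-0.02],"delta_rot": [0,0,0.1815],"claw": 85},{"delta_pos": [0.337,-0.59,-0.02],"delta_rot": [0,0,0.1815],"claw": 85},{"delta_pos": [0.337,-0.59,-0.02],"delta_rot": [0,0,0.1815],"claw": 85}], newtons=20)

```text
time: 1.77
eef_pos: [0.5173, 0.0604, 0.2345]
tcp_rot: [-0.106, 0.7, 0.105, 0.699]
contact_force: [-0.8, -0.2, -0.4]
opening: 0.996
```

Emit:
play_rows(targets=[{"delta_pos": [0.001,0,-0.04],"delta_rot": [0,0,0],"claw": 85},{"delta_pos": [0.001,0,-0.08],"delta_rot": [0,0,0],"claw": 85},{"delta_pos": [0.001,0,-0.12],"delta_rot": [0,0,0],"claw": 85},{"delta_pos": [0.001,0,-0.135],"delta_rot": [0,0,0],"claw": 85},{"delta_pos": [0.001,0,-0.135],"delta_rot": [0,0,0],"claw": 85}])

```text
time: 2.18
eef_pos: [0.5136, 0.0623, 0.0944]
tcp_rot: [-0.106, 0.703, 0.107, 0.695]
contact_force: [-0.2, -1.3, 0.4]
opening: 0.995
```

```bash
cat > look.py <<'E'
import cv2,sys
from h import *
a=ctrl.read_camera("top")[155:305,255:390];b=ctrl.read_camera("side")[130:235,230:360]
f=lambda i:cv2.convertScaleAbs(cv2.resize(i,(int(i.shape[1]*600/i.shape[0]*.75),450),interpolation=cv2.INTER_CUBIC),alpha=1.5)
A,B=f(a),f(b)
if A.shape[1]+B.shape[1]>800:B=B[:,:800-A.shape[1]]
cv2.imwrite(sys.argv[1],cv2.hconcat([A,B]));print(A.shape,B.shape)
E
python3 look.py pics/l1.png
```

```text
(450, 405, 3) (450, 395, 3)
```

View pics/l1.png

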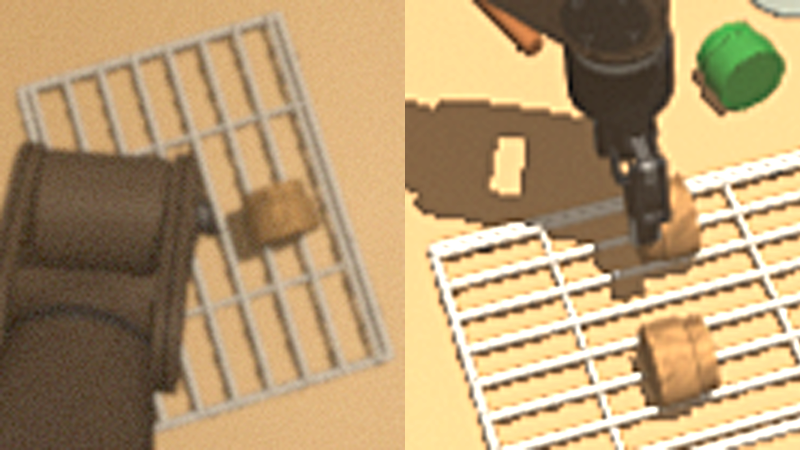

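Side view: the fingers straddle the left end of the far stopper (near finger at about (648,200)) and clear it. I'll lower the hand and feel that end.

Emit:
play_rows(targets=[{"delta_pos": [0.004,-0.002,-0.02],"delta_rot": [0,0,0],"claw": 85},{"delta_pos": [0.004,-0.002,-0.045],"delta_rot": [0,0,0],"claw": 85},{"delta_pos": [0.004,-0.002,-0.045],"delta_rot": [0,0,0],"claw": 85},{"delta_pos": [0.004,-0.002,-0.045],"delta_rot": [0,0,0],"claw": 85},{"delta_pos": [0.004,-0.002,-0.045],"delta_rot": [0,0,0],"claw": 50},{"delta_pos": [0.004,-0.002,-0.045],"delta_rot": [0,0,0],"claw": 50},{"delta_pos": [0.004,-0.002,-0.045],"delta_rot": [0,0,0],"claw": 50},{"delta_pos": [0.004,-0.002,-0.045],"delta_rot": [0,0,0],"claw": 50},{"delta_pos": [0.004,-0.002,-0.045],"delta_rot": [0,0,0],"claw": 50},{"delta_pos": [0.004,-0.002,-0.045],"delta_rot": [0,0,0],"claw": 50},{"delta_pos": [0.004,-0.002,-0.045],"delta_rot": [0,0,0],"claw": 50},{"delta_pos": [0.004,-0.002,-0.045],"delta_rot": [0,0,0],"claw": 50}])

```text
time: 3.28
eef_pos: [0.5212, 0.0624, 0.0573]
tcp_rot: [-0.104, 0.7, 0.107, 0.698]
contact_force: [-7.7, 8.3, 11.3]
opening: 0.646
```

Emit:
play_rows(targets=[{"delta_pos": [0,0,0],"delta_rot": [0,0,0],"claw": 85},{"delta_pos": [0,0,0],"delta_rot": [0,0,0],"claw": 85},{"delta_pos": [0,0,0],"delta_rot": [0,0,0],"claw": 85},{"delta_pos": [0,0,0],"delta_rot": [0,0,0],"claw": 85},{"delta_pos": [0,0,0],"delta_rot": [0,0,0],"claw": 85}])

```text
time: 3.7
eef_pos: [0.5214, 0.062, 0.0575]
tcp_rot: [-0.104, 0.7, 0.107, 0.698]
contact_force: [0.4, 0.6, -0.0]
opening: 0.993
```

Emit:
play_rows(targets=[{"delta_pos": [0.02,0.006,-0.004],"delta_rot": [0,0,0],"claw": 85},{"delta_pos": [0.045,0.014,-0.008],"delta_rot": [0,0,0],"claw": 85},{"delta_pos": [0.045,0.014,-0.008],"delta_rot": [0,0,0],"claw": 85},{"delta_pos": [0.045,0.014,-0.008],"delta_rot": [0,0,0],"claw": 85},{"delta_pos": [0.045,0.014,-0.008],"delta_rot": [0,0,0],"claw": 85}])

```text
time: 4.12
eef_pos: [0.5657, 0.0759, 0.049]
tcp_rot: [-0.104, 0.701, 0.107, 0.697]
contact_force: [0.2, 0.0, -0.9]
opening: 0.996
```

Emit:
play_rows(targets=[{"delta_pos": [0,0,0],"delta_rot": [0,0,0],"claw": 50},{"delta_pos": [0,0,0],"delta_rot": [0,0,0],"claw": 50},{"delta_pos": [0,0,0],"delta_rot": [0,0,0],"claw": 50},{"delta_pos": [0,0,0],"delta_rot": [0,0,0],"claw": 50},{"delta_pos": [0,0,0],"delta_rot": [0,0,0],"claw": 50},{"delta_pos": [0,0,0],"delta_rot": [0,0,0],"claw": 50},{"delta_pos": [0,0,0],"delta_rot": [0,0,0],"claw": 50},{"delta_pos": [0,0,0],"delta_rot": [0,0,0],"claw": 50}])

```text
time: 4.78
eef_pos: [0.5654, 0.0762, 0.049]
tcp_rot: [-0.104, 0.701, 0.107, 0.697]
contact_force: [-2.1, 3.8, 3.1]
opening: 0.713
```

Left stopper: the −u end reads 55 mm (narrow) and the +u end 61 mm (wide), so I'll push it from −u toward +u.

Emit:
play_rows(targets=[{"delta_pos": [0,0,0],"delta_rot": [0,0,0],"claw": 85},{"delta_pos": [0,0,0],"delta_rot": [0,0,0],"claw": 85},{"delta_pos": [0,0,0],"delta_rot": [0,0,0],"claw": 85},{"delta_pos": [0,0,0.03],"delta_rot": [0,0,0],"claw": 85},{"delta_pos": [0,0,0.07],"delta_rot": [0,0,0],"claw": 85},{"delta_pos": [0,0,0.1],"delta_rot": [0,0,0],"claw": 85},{"delta_pos": [-0.034,-0.011,0.1],"delta_rot": [0,0,0],"claw": 0},{"delta_pos": [-0.067,-0.022,0.1],"delta_rot": [0,0,0],"claw": 0},{"delta_pos": [-0.072,-0.023,0.1],"delta_rot": [0,0,0],"claw": 0},{"delta_pos": [-0.072,-0.023,0.1],"delta_rot": [0,0,0],"claw": 0},{"delta_pos": [-0.072,-0.023,0.1],"delta_rot": [0,0,0],"claw": 0},{"delta_pos": [-0.072,-0.023,0.07],"delta_rot": [0,0,0],"claw": 0},{"delta_pos": [-0.072,-0.023,0.043],"delta_rot": [0,0,0],"claw": 0},{"delta_pos": [-0.072,-0.023,0.043],"delta_rot": [0,0,0],"claw": 0},{"delta_pos": [-0.072,-0.023,0.043],"delta_rot": [0,0,0],"claw": 0},{"delta_pos": [-0.072,-0.023,0.043],"delta_rot": [0,0,0],"claw": 0}])

```text
time: 6.12
eef_pos: [0.495, 0.0532, 0.0931]
tcp_rot: [-0.104, 0.701, 0.107, 0.698]
contact_force: [0.7, 0.2, 0.3]
opening: 0.004
```

```bash
python3 look.py pics/l2.png; python3 -c "
from h import *;print(ctrl.get_state()['eef_pos'])"
```

```text
(450, 405, 3) (450, 395, 3)
[0.49524818 0.05315535 0.09391107]
```

View pics/l2.png

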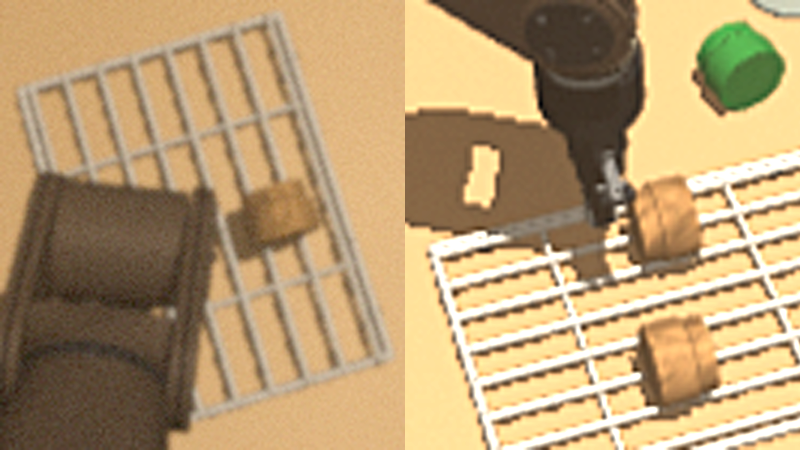

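The closed fingertip at (600,222) sits just left of the narrow face (about x=633), near the top. I'll push slowly along +u.

Emit:
play_rows(targets=[{"delta_pos": [0.0038,0.0012,-0.002],"delta_rot": [0,0,0],"claw": 0},{"delta_pos": [0.0076,0.0024,-0.002],"delta_rot": [0,0,0],"claw": 0},{"delta_pos": [0.0115,0.0035,-0.002],"delta_rot": [0,0,0],"claw": 0},{"delta_pos": [0.0153,0.0047,-0.002],"delta_rot": [0,0,0],"claw": 0},{"delta_pos": [0.0191,0.0059,-0.002],"delta_rot": [0,0,0],"claw": 0},{"delta_pos": [0.0229,0.0071,-0.002],"delta_rot": [0,0,0],"claw": 0},{"delta_pos": [0.0268,0.0082,-0.002],"delta_rot": [0,0,0],"claw": 0},{"delta_pos": [0.0306,0.0094,-0.002],"delta_rot": [0,0,0],"claw": 0},{"delta_pos": [0.0344,0.0106,-0.002],"delta_rot": [0,0,0],"claw": 0},{"delta_pos": [0.0382,0.0118,-0.002],"delta_rot": [0,0,0],"claw": 0},{"delta_pos": [0.0421,0.0129,-0.002],"delta_rot": [0,0,0],"claw": 0},{"delta_pos": [0.0459,0.0141,-0.002],"delta_rot": [0,0,0],"claw": 0},{"delta_pos": [0.0497,0.0153,-0.002],"delta_rot": [0,0,0],"claw": 0},{"delta_pos": [0.0526,0.0162,-0.002],"delta_rot": [0,0,0],"claw": 0},{"delta_pos": [0.0526,0.0162,-0.002],"delta_rot": [0,0,0],"claw": 0},{"delta_pos": [0.0526,0.0162,-0.002],"delta_rot": [0,0,0],"claw": 0}])

```text
time: 7.55
eef_pos: [0.5514, 0.0696, 0.0957]
tcp_rot: [-0.104, 0.697, 0.107, 0.701]
contact_force: [-0.8, 0.3, 11.6]
opening: 0.0
```

```bash
python3 look.py pics/l3.png
```

```text
(450, 405, 3) (450, 395, 3)
```

View pics/l3.png

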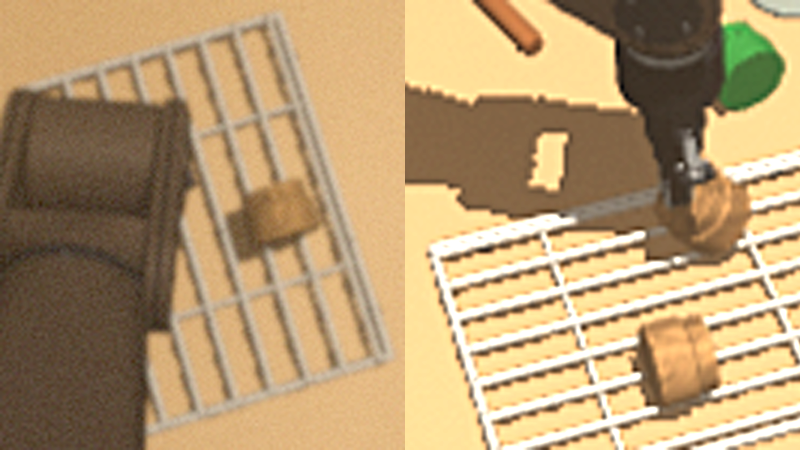

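The side view shows the far stopper well tipped (roughly 45°), with the fingertip on its upturned face at about (680,195). The 11.6 N upward means the tip rides too low and blocks the rising edge. I'll raise it while still moving forward.

Emit:
play_rows(targets=[{"delta_pos": [0.002,0.0006,0.004],"delta_rot": [0,0,0],"claw": 0},{"delta_pos": [0.004,0.0012,0.008],"delta_rot": [0,0,0],"claw": 0},{"delta_pos": [0.006,0.0018,0.012],"delta_rot": [0,0,0],"claw": 0},{"delta_pos": [0.01,0.003,0.014],"delta_rot": [0,0,0],"claw": 0},{"delta_pos": [0.012,0.0036,0.016],"delta_rot": [0,0,0],"claw": 0},{"delta_pos": [0.012,0.0036,0.016],"delta_rot": [0,0,0],"claw": 0}])

```text
time: 8.15
eef_pos: [0.5638, 0.0732, 0.1118]
tcp_rot: [-0.104, 0.697, 0.107, 0.701]
contact_force: [-0.4, -0.2, -0.4]
opening: 0.002
```

```bash
python3 look.py pics/l4.png
```

```text
(450, 405, 3) (450, 395, 3)
```

View pics/l4.png

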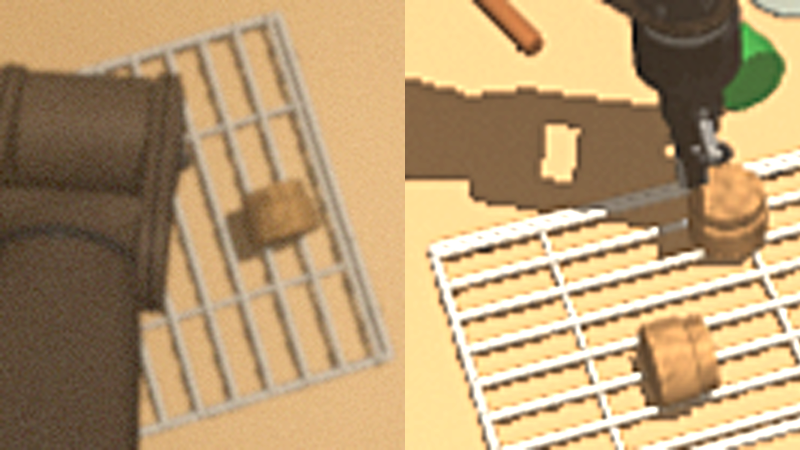

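The far stopper now stands at (735,210) with the step ring below its top, so the narrow end is up. Next I'll feel the near stopper, +u end first.

Emit:
play_rows(targets=[{"delta_pos": [0,0,0.03],"delta_rot": [0,0,0],"claw": 0},{"delta_pos": [0,0,0.06],"delta_rot": [0,0,0],"claw": 0},{"delta_pos": [0.003,-0.035,0.06],"delta_rot": [0,0,0],"claw": 40},{"delta_pos": [0.006,-0.07,0.06],"delta_rot": [0,0,0],"claw": 85},{"delta_pos": [0.009,-0.105,0.06],"delta_rot": [0,0,0],"claw": 85},{"delta_pos": [0.012,-0.131,0.06],"delta_rot": [0,0,0],"claw": 85},{"delta_pos": [0.012,-0.131,0.06],"delta_rot": [0,0,0],"claw": 85},{"delta_pos": [0.012,-0.131,0.06],"delta_rot": [0,0,0],"claw": 85},{"delta_pos": [0.012,-0.131,0.03],"delta_rot": [0,0,0],"claw": 85},{"delta_pos": [0.012,-0.131,0.0],"delta_rot": [0,0,0],"claw": 85},{"delta_pos": [0.012,-0.131,-0.02],"delta_rot": [0,0,0],"claw": 85},{"delta_pos": [0.012,-0.131,-0.04],"delta_rot": [0,0,0],"claw": 85},{"delta_pos": [0.012,-0.131,-0.06],"delta_rot": [0,0,0],"claw": 85},{"delta_pos": [0.012,-0.131,-0.06],"delta_rot": [0,0,0],"claw": 85},{"delta_pos": [0.012,-0.131,-0.06],"delta_rot": [0,0,0],"claw": 85}])

```text
time: 9.5
eef_pos: [0.5738, -0.0563, 0.0499]
tcp_rot: [-0.104, 0.699, 0.108, 0.7]
contact_force: [0.6, 0.8, -0.3]
opening: 0.996
```

Emit:
play_rows(targets=[{"delta_pos": [0.002,-0.001,0],"delta_rot": [0,0,0],"claw": 85},{"delta_pos": [0.002,-0.001,0],"delta_rot": [0,0,0],"claw": 50},{"delta_pos": [0.002,-0.001,0],"delta_rot": [0,0,0],"claw": 50},{"delta_pos": [0.002,-0.001,0],"delta_rot": [0,0,0],"claw": 50},{"delta_pos": [0.002,-0.001,0],"delta_rot": [0,0,0],"claw": 50},{"delta_pos": [0.002,-0.001,0],"delta_rot": [0,0,0],"claw": 50},{"delta_pos": [0.002,-0.001,0],"delta_rot": [0,0,0],"claw": 50},{"delta_pos": [0.002,-0.001,0],"delta_rot": [0,0,0],"claw": 50}])

```text
time: 10.17
eef_pos: [0.5774, -0.0552, 0.0524]
tcp_rot: [-0.102, 0.697, 0.108, 0.701]
contact_force: [0.3, 7.5, 5.8]
opening: 0.646
```

Emit:
play_rows(targets=[{"delta_pos": [0,0,0],"delta_rot": [0,0,0],"claw": 85},{"delta_pos": [0,0,0],"delta_rot": [0,0,0],"claw": 85},{"delta_pos": [0,0,0],"delta_rot": [0,0,0],"claw": 85},{"delta_pos": [0,0,0],"delta_rot": [0,0,0],"claw": 85},{"delta_pos": [-0.02,-0.006,-0.002],"delta_rot": [0,0,0],"claw": 85},{"delta_pos": [-0.048,-0.015,-0.002],"delta_rot": [0,0,0],"claw": 85},{"delta_pos": [-0.048,-0.015,-0.002],"delta_rot": [0,0,0],"claw": 85},{"delta_pos": [-0.048,-0.015,-0.002],"delta_rot": [0,0,0],"claw": 85},{"delta_pos": [-0.048,-0.015,-0.002],"delta_rot": [0,0,0],"claw": 85},{"delta_pos": [-0.048,-0.015,-0.002],"delta_rot": [0,0,0],"claw": 50},{"delta_pos": [-0.048,-0.015,-0.002],"delta_rot": [0,0,0],"claw": 50},{"delta_pos": [-0.048,-0.015,-0.002],"delta_rot": [0,0,0],"claw": 50},{"delta_pos": [-0.048,-0.015,-0.002],"delta_rot": [0,0,0],"claw": 50},{"delta_pos": [-0.048,-0.015,-0.002],"delta_rot": [0,0,0],"claw": 50},{"delta_pos": [-0.048,-0.015,-0.002],"delta_rot": [0,0,0],"claw": 50},{"delta_pos": [-0.048,-0.015,-0.002],"delta_rot": [0,0,0],"claw": 50}])

```text
time: 11.5
eef_pos: [0.5294, -0.0686, 0.0511]
tcp_rot: [-0.101, 0.698, 0.109, 0.701]
contact_force: [-3.0, 6.3, 6.9]
opening: 0.716
```

Near stopper: the +u end reads 55 mm (narrow) and the −u end 61 mm (wide), so I'll push it from +u toward −u. First I'll check the true shut fingertip height from the earlier picture.

```bash
python3 - <<'E'
from h import *
v=np.array([-.294,.956])
for k in(-.014,0,.014):
  for z in (.05,.056,.062,.068):
    p=np.array([.495+v[0]*k,.053+v[1]*k,z]);q=proj("side",p);print(k,z,((q-[230,130])*4.286+[405,0]).round())
E
```

```text
-0.014 0.05 [603. 250.]
-0.014 0.056 [603. 245.]
-0.014 0.062 [602. 240.]
-0.014 0.068 [602. 235.]
0 0.05 [598. 237.]
0 0.056 [597. 232.]
0 0.062 [597. 226.]
0 0.068 [597. 221.]
0.014 0.05 [593. 223.]
0.014 0.056 [592. 218.]
0.014 0.062 [592. 213.]
0.014 0.068 [591. 208.]
```

Emit:
play_rows(targets=[{"delta_pos": [0,0,0],"delta_rot": [0,0,0],"claw": 85},{"delta_pos": [0,0,0],"delta_rot": [0,0,0],"claw": 85},{"delta_pos": [0,0,0],"delta_rot": [0,0,0],"claw": 85},{"delta_pos": [0,0,0.03],"delta_rot": [0,0,0],"claw": 85},{"delta_pos": [0,0,0.07],"delta_rot": [0,0,0],"claw": 85},{"delta_pos": [0,0,0.1],"delta_rot": [0,0,0],"claw": 85},{"delta_pos": [0.034,0.01,0.1],"delta_rot": [0,0,0],"claw": 0},{"delta_pos": [0.068,0.022,0.1],"delta_rot": [0,0,0],"claw": 0},{"delta_pos": [0.073,0.023,0.1],"delta_rot": [0,0,0],"claw": 0},{"delta_pos": [0.073,0.023,0.1],"delta_rot": [0,0,0],"claw": 0},{"delta_pos": [0.073,0.023,0.1],"delta_rot": [0,0,0],"claw": 0},{"delta_pos": [0.073,0.023,0.07],"delta_rot": [0,0,0],"claw": 0},{"delta_pos": [0.073,0.023,0.047],"delta_rot": [0,0,0],"claw": 0},{"delta_pos": [0.073,0.023,0.047],"delta_rot": [0,0,0],"claw": 0},{"delta_pos": [0.073,0.023,0.047],"delta_rot": [0,0,0],"claw": 0}])

```text
time: 12.75
eef_pos: [0.6, -0.0456, 0.0961]
tcp_rot: [-0.1, 0.7, 0.11, 0.699]
contact_force: [-0.7, 0.0, 0.2]
opening: -0.006
```

Emit:
play_rows(targets=[{"delta_pos": [-0.0057,-0.0018,-0.004],"delta_rot": [0,0,0],"claw": 0},{"delta_pos": [-0.0115,-0.0035,-0.004],"delta_rot": [0,0,0],"claw": 0},{"delta_pos": [-0.0153,-0.0047,-0.004],"delta_rot": [0,0,0],"claw": 0},{"delta_pos": [-0.0191,-0.0059,-0.003],"delta_rot": [0,0,0],"claw": 0},{"delta_pos": [-0.0229,-0.0071,-0.001],"delta_rot": [0,0,0],"claw": 0},{"delta_pos": [-0.0268,-0.0082,0.001],"delta_rot": [0,0,0],"claw": 0},{"delta_pos": [-0.0306,-0.0094,0.003],"delta_rot": [0,0,0],"claw": 0},{"delta_pos": [-0.0344,-0.0106,0.004],"delta_rot": [0,0,0],"claw": 0},{"delta_pos": [-0.0382,-0.0118,0.006],"delta_rot": [0,0,0],"claw": 0},{"delta_pos": [-0.0421,-0.0129,0.007],"delta_rot": [0,0,0],"claw": 0},{"delta_pos": [-0.0459,-0.0141,0.008],"delta_rot": [0,0,0],"claw": 0},{"delta_pos": [-0.0497,-0.0153,0.008],"delta_rot": [0,0,0],"claw": 0},{"delta_pos": [-0.0535,-0.0165,0.009],"delta_rot": [0,0,0],"claw": 0},{"delta_pos": [-0.0574,-0.0176,0.009],"delta_rot": [0,0,0],"claw": 0},{"delta_pos": [-0.0593,-0.0182,0.009],"delta_rot": [0,0,0],"claw": 0},{"delta_pos": [-0.0593,-0.0182,0.009],"delta_rot": [0,0,0],"claw": 0},{"delta_pos": [-0.0593,-0.0182,0.009],"delta_rot": [0,0,0],"claw": 0}])

```text
time: 14.17
eef_pos: [0.5407, -0.0638, 0.1051]
tcp_rot: [-0.1, 0.7, 0.11, 0.699]
contact_force: [-0.5, -0.0, -0.4]
opening: 0.004
```

```bash
python3 look.py pics/l5.png
```

```text
(450, 405, 3) (450, 395, 3)
```

View pics/l5.png

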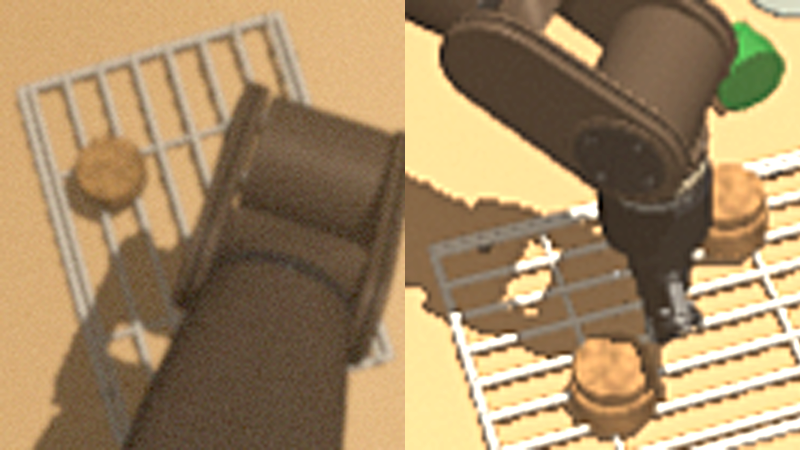

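Both now stand with the step near the top: far at (735,215), near at (613,385) in the side view. I'll retreat straight up and take a last look.

Emit:
play_rows(targets=[{"delta_pos": [0.01,0.003,0.03],"delta_rot": [0,0,0],"claw": 0},{"delta_pos": [0.015,0.005,0.07],"delta_rot": [0,0,0],"claw": 0},{"delta_pos": [0.015,0.005,0.11],"delta_rot": [0,0,0],"claw": 0},{"delta_pos": [0.015,0.005,0.15],"delta_rot": [0,0,0],"claw": 0},{"delta_pos": [0.015,0.005,0.19],"delta_rot": [0,0,0],"claw": 0},{"delta_pos": [0.015,0.005,0.2],"delta_rot": [0,0,0],"claw": 0},{"delta_pos": [0.015,0.005,0.2],"delta_rot": [0,0,0],"claw": 0},{"delta_pos": [0.015,0.005,0.2],"delta_rot": [0,0,0],"claw": 0}])

```text
time: 14.93
eef_pos: [0.5559, -0.0587, 0.305]
tcp_rot: [-0.1, 0.699, 0.11, 0.699]
contact_force: [-0.7, 0.4, -1.3]
opening: -0.001
```

```bash
python3 - <<'E'
from h import *
import cv2
b=ctrl.read_camera("side")
cv2.imwrite("pics/l6.png",cv2.convertScaleAbs(cv2.resize(b[80:340,150:410],None,fx=2.3,fy=2.3,interpolation=cv2.INTER_CUBIC),alpha=1.4))
s=ctrl.get_state();print(s["time"],s["eef_pos"],s["contact_force"])
E
```

```text
14.9833 [ 0.55517967 -0.05853356  0.30309503] [-0.23497048  1.11633072 -0.48639254]
```

View pics/l6.png

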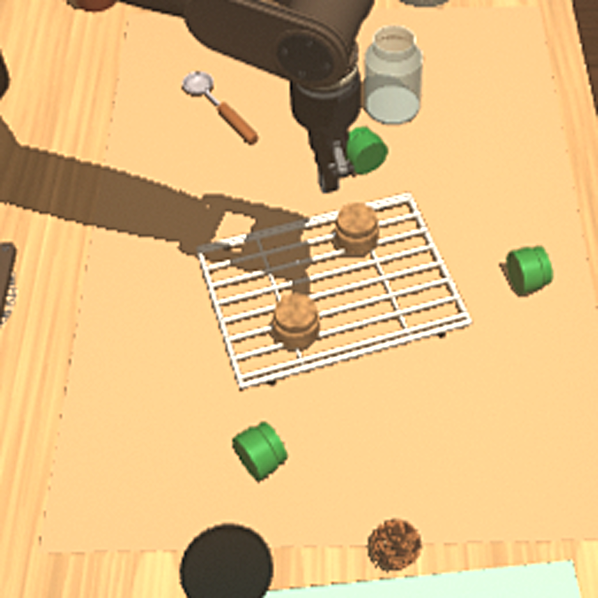

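```bash
python3 -c "
from plant import ctrl
print(ctrl.sign_off())"
```

```text
the job is handed in; nothing more can be done
None
```

Both stoppers now stand on the rack on their wide ends, narrow ends up. I handed the job in at about 15 s; the hand-in gave no verdict.

- **Finding the narrow ends:** I closed the fingers across both ends of each stopper. On the far stopper the end nearer the robot measured 55 mm and the other 61 mm. On the near stopper it was the other way round, 61 mm nearer the robot and 55 mm beyond. Both matched the faint step seen in the pictures.
- **Tipping:** I pushed each one with the closed fingertips, near the top of its narrow end. The first push jammed partway, with about 12 N upward on the fingertip. Raising the tip while still moving forward freed it, and the stopper stood up. For the second I raised the tip during the push and it went over cleanly.
- **Last checks:** The final side picture shows both upright with the step ring near the top. The jar, screw lid, pine cone, spoon and green look-alikes appear to be where they were. The arm was clear at 0.30 m, with only about 1 N of sensor noise. I judged uprightness by eye and did not measure the tilt angle. The two cameras disagreed by up to 8 mm on position along the bars, so I used an average.

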